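# Take the waffle out of the waffle maker and lay it on the display stand

### The arm

A 6-joint arm with a two-finger parallel gripper is mounted at the origin on the work surface. World frame = base frame: x ahead of the robot, y to its left, z up, the work surface at z = 0. Lengths are in m, angles in rad, forces in N, time in s.
With the tool pointing down it reaches from about 0.2 to 0.875 m from the base axis. Payload 3.4 kg.
Tool frame: the origin (TCP) lies between the finger pads; the fingertips stand 11 mm ahead of it and the grasp point (between the pads) lies 8 mm behind it; z points along the fingers, y is the line along which they close (so a half turn about z gives the same grasp; the last joint's range is limited). The gripper opens to 94 mm and grips with 3 to 60 N. Pads are 16 mm wide; open, the fingers measure 119 mm over their backs; the gripper's body (75 mm by 177 mm) begins 78 mm behind the grasp point.
Start: joints at [1.108, 0.276, 1.505, -0, 1.361, -0.121], TCP at [0.193, 0.542, 0.216] pointing down, gripper open.
Joint ranges: [-2.89, 2.89], [-0.75, 2.08], [0.22, 2.7], [-1.18, 4.32], [0.11, 2.71], [-2.7, 2.7]. Speed limits (rad/s): [2.57, 2.57, 3.14, 3.14, 3.14, 3.14].

### API

Orientations are given as [roll, pitch, yaw] about the fixed x, y, z axes, in that order (R = Rz(yaw) Ry(pitch) Rx(roll)).
In Python, from cell import readout, optics, workorder, models gives the robot as it stands.
- The arm moves only by the tool jog_arm, never from a script. Its argument "plan" is one flat list of numbers, 7 for each row, row after row: the shift along the tool's x, y, z in m, then the turn, a rotation vector about the tool's x, y, z in rad, then the opening, from 0 (shut) to 1 (fully open). In form: [tx, ty, tz, ax, ay, az, jaw, tx, ty, tz, ax, ay, az, jaw, ...]. A call has exactly 8 rows; each row is the pose to reach, as a shift and turn from the pose commanded when the call began, along the tool's axes at that moment; what a row does not reach only later rows make up. A row lasts 1/8 s, in which the tool goes at most 62.5 mm and 10.7 degrees, less where a joint would pass 70% of its speed; a pose out of reach is approached as far as the arm can. A call with a gripper value outside its range is refused whole. The fingers move at their own pace and stop on an object; "newtons" is the grip in N (left out, the last holds). Time passes only in rows, so rows that repeat a pose let the fingers close, or fill a call up. It gives the time, the measured TCP pose, the force, the opening and the grip force at its end, in the units of the state.
- readout.observe(): the state, without advancing time (a new reading comes with each control period).
- optics.snapshot(name): name is "scene" or "top" or "wrist"; returns the picture (400x640x3 uint8, red, green, blue); there is no depth.
- optics.camera_model(name): a dict with "fx", "fy", "cx", "cy" (pixels), "k1" (the pictures are not rectified: a ray, as slopes to the right and down, at radius r is drawn at 1 + k1 r^2 times it, then the intrinsics apply), "extrinsics" (4x4, takes a point from camera to world coordinates). Camera axes: x right, y up, looking along -z (the intrinsics and any distortion apply to the point x, -y, -z); pixel columns grow to the right and rows downward; lengths in m; the calibration is good to about 2 mm. A picture is of the moment at which its call begins: read the wrist's pose just before it. camera_model takes no time and is no camera call; for the wrist camera it gives the pose at the moment of the call.
- workorder.sign_off(): hands the job in; it is judged then, once.
Trained networks look in the newest picture that a camera, given by its name, has taken for a name from the list of things; names that differ only in an ending like _2 or _b are one class to them, and where a whole thing is asked for, a point or a joint stands for the part that bears it (a point fixed in the world has none). Each returns a list of dicts, best first, with "confidence" (0 to 1); they miss things now and then, are a little off and sometimes report something else, mostly with a low value. They report only what shows in the picture. A call takes as long as a camera call. They do not tell look-alikes from the thing itself.
- models.look_for(camera, name): "uv" ([column, row] in pixels, amid what is visible of it).
- models.masks_of(camera, name): "region" (400x640 bool, what is visible of it) and "uv" ([column, row] in pixels, amid what is visible of it).
The state is a dict: "clock": time; "joint_positions": joint angles; "qd": joint speeds; "joint_torque": joint torques, N m; "position": TCP position; "orientation": TCP orientation; "ft_force": force on the tool from outside, world axes, zero at the start; "moment": the same for the moment, N m; "opening": finger opening in m; "gripper_force": force on a finger pad.
Only numpy, scipy, OpenCV 4.12 (cv2) and the standard library are available. Lean on these libraries where they do the work, as an engineer would, in place of code of your own. Each camera call takes 0.05 s, during which the arm holds its last target. There are 200 camera calls.

### The job

Swing the waffle maker's lid up and back past vertical until it stays open by itself, take out the waffle and put it on the sloped wooden display stand, centred and with one long edge against the two stops. Lay it down flat on the slope before letting go rather than dropping it, leave the lid open, and leave the jar, the bowl and the cup where they stand.

Things in the scene. Friction and masses are not known exactly. Their poses are not given: they have to be found in the camera images.
- lid (a joint): The waffle maker's lid, a brushed-steel shell 160 x 190 x 45 mm, about 0.45 kg, hinged along its far edge. 0 = closed (start), grows as it opens, 1.57 = upright, stop at 1.95 (leaning back 22 degrees). The hinge turns freely with light damping: released below about 1.3 rad the lid falls shut, released above that it sinks back to the stop and stays there.
- lid_handle (a point): Middle of the lid's handle, a round dark bar 12 mm thick, 120 mm long, parallel to the hinge (its y axis), 45 mm in front of the lid's front wall, on two 10 mm arms at its ends: a finger fits between bar and lid. Closed, it is 85 mm above the table, 205 mm in front of the hinge and 25 mm above it; it swings on a 207 mm radius.
- lid_hinge (a point): Middle of the hinge axis, on the fixed base, 60 mm above the table. The axis is this point's y axis; its x axis is level and points from the handle side to the hinge side, away from the robot (z up).
- plate_top (a point): Centre of the flat lower plate of the fixed waffle maker (black base 180 x 210 mm), 60 mm above the table and level with no rim, 80 mm in front of the hinge; axes as those of lid_hinge. The waffle lies on it, hidden by the lid until this is opened.
- waffle_center (a point): Centre (half-way up) of the golden-brown rectangular gridded waffle, 60 mm along its x axis, 130 mm along its y axis, 26 mm thick (z), rigid, about 0.1 kg, loose. It starts lying flat on the lower plate, its long side roughly along the hinge. Either face may be up and either long edge may be at the stops.
- ramp: Fixed sloped board of the wooden display stand, 145 mm up the slope, 200 mm across. Origin: point on its surface, 60 mm above the table, under the centre of a waffle properly in place (waffle centre at z = 13 mm). x: up the slope, which rises 0.56 rad (32 degrees) away from the robot; y: level, across; z: square out of the board. The board runs from x = -50 to +95 mm.
- stop_gap (a point): Midway between the two wooden stops on the board's lower part, at x = -30 mm, y = 0 on the board's surface; axes as ramp. The stops, 16 mm high and 22 mm wide, are centred at y = -55 and +55 mm; their uphill faces, at x = -30 mm, carry the waffle's long edge. The 88 mm between them is free for a finger.
- jar: Bystander: glass jar with steel cap, 64 mm in diameter, 110 mm high; origin at the centre of its underside.
- bowl: Bystander: white bowl, 110 mm in diameter, 50 mm high; origin at the centre of its underside.
- cup: Bystander: paper-white cup, 80 mm in diameter, 90 mm high; origin at the centre of its underside.
Mind the look-alikes: they are no part of the job. Of the things like the part that bears ramp, leave any that is blue or yellow; of the rest the larger one is meant.

How it is judged:
By the outcome, as a careful person would: the job done as asked, in the order asked, and still so for the second after the job is handed in, with the robot touching nothing.
It also fails if it takes over 64 s, if anything falls off the work surface, if the arm or the gripper's body presses on something with over 40 N, if the wrist force passes 120 N, or if a joint passes its speed limit or range.

## Working session

There is one attempt and no reset: what is moved stays moved. The work goes in short steps, Python scripts to look and compute and a tool call to move; the robot and the scene stay as the last step left them, time stands still between calls to the robot, and variables do not carry over. Pictures are saved under pics/ and viewed, at most 10 in all, crops included, and the job is handed in when it is done.

Besides the shell and the picture viewer there is one more tool, called after "Emit:" as name(argument=value, ...), one argument or row to a line, values as JSON. jog_arm: Moves the arm, as the interface text tells. Its arguments: {"type":"object","properties":{"plan":{"type":"array","items":{"type":"number"}},"newtons":{"type":"number"}},"required":["plan"]}

```bash
mkdir -p pics; ls
cat > h.py <<'E'
import numpy as np, cv2
from scipy.spatial.transform import Rotation as R
from cell import readout, optics, workorder, models
def ray(cam,uv):
    m=optics.camera_model(cam); E=np.array(m["extrinsics"])
    d=np.array([(uv[0]-m["cx"])/m["fx"],(uv[1]-m["cy"])/m["fy"]]); s=d.copy()
    for _ in range(20): s=d/(1+m["k1"]*(s@s))
    return E[:3,3],E[:3,:3]@np.array([s[0],-s[1],-1])
def atz(cam,uv,z):
    o,v=ray(cam,uv); return o+v*(z-o[2])/v[2]
def proj(cam,P):
    m=optics.camera_model(cam);E=np.array(m["extrinsics"])
    p=E[:3,:3].T@(np.array(P)-E[:3,3]); s=np.array([p[0],-p[1]])/-p[2]
    s=s*(1+m["k1"]*(s@s)); return np.array([s[0]*m["fx"]+m["cx"],s[1]*m["fy"]+m["cy"]])
def tri(c1,u1,c2,u2):
    A=[];b=[]
    for c,u in((c1,u1),(c2,u2)):
        o,v=ray(c,u);v=v/np.linalg.norm(v);M=np.eye(3)-np.outer(v,v);A.append(M);b.append(M@o)
    return np.linalg.lstsq(np.vstack(A),np.hstack(b),rcond=None)[0]
def save(n,im): cv2.imwrite("pics/"+n,im[:,:,::-1])
E
python3 - <<'E'
from h import *
print(readout.observe())
a=optics.snapshot("scene");b=optics.snapshot("top")
save("s0.png",a);save("t0.png",b)
for c in("scene","top"):
    for n in("lid","lid_handle","ramp","jar","bowl","cup"):
        print(c,n,[(np.round(d["uv"]).tolist(),round(d["confidence"],2)) for d in models.look_for(c,n)])
E
```

```text
pics
{'clock': 0.0, 'joint_positions': array([ 1.10801304e+00,  2.76581609e-01,  1.50610477e+00, -5.34539980e-05,
        1.36067355e+00, -1.20979621e-01]), 'qd': array([-4.56379523e-04, -5.15889343e-05,  1.38968093e-03, -5.98973155e-04,
       -7.57898112e-05,  2.10675668e-03]), 'joint_torque': array([ 5.33954756e-05, -4.04582870e+01, -2.37221736e+01,  7.00958376e-02,
        3.47451365e-02, -1.56664237e-04]), 'position': array([0.19250503, 0.54125092, 0.21562365]), 'orientation': array([-3.13983199e+00, -1.61406039e-04,  2.79980004e+00]), 'ft_force': array([ 0.13746239, -0.90553686,  0.87108218]), 'moment': array([ 0.02530471, -0.00304364, -0.05068868]), 'gripper_force': 0.0, 'opening': 0.09390203424747587}
scene lid [([395.0, 215.0], 0.6)]
scene lid_handle [([396.0, 205.0], 0.66)]
scene ramp [([263.0, 204.0], 0.75), ([275.0, 144.0], 0.64), ([314.0, 174.0], 0.61), ([208.0, 152.0], 0.5)]
scene jar [([325.0, 247.0], 0.59), ([396.0, 215.0], 0.49)]
scene bowl [([469.0, 205.0], 0.96), ([265.0, 205.0], 0.49)]
scene cup [([210.0, 178.0], 0.77)]
top lid [([245.0, 179.0], 0.94)]
top lid_handle [([243.0, 180.0], 0.64)]
top ramp [([487.0, 252.0], 0.94), ([373.0, 167.0], 0.92), ([412.0, 274.0], 0.81), ([341.0, 233.0], 0.8)]
top jar [([305.0, 120.0], 0.73), ([246.0, 184.0], 0.67)]
top bowl [([171.0, 216.0], 0.97)]
top cup [([454.0, 207.0], 0.92)]
```

View pics/s0.png

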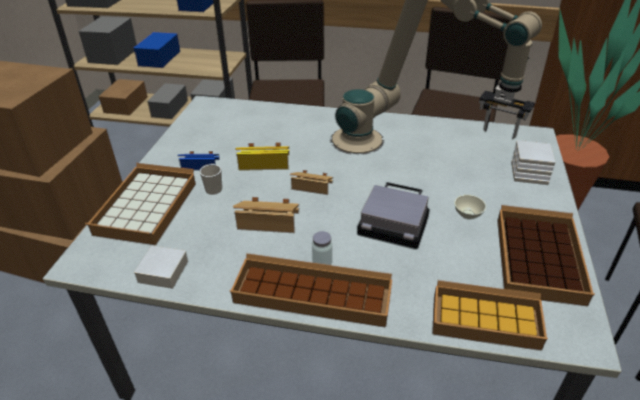

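View pics/t0.png

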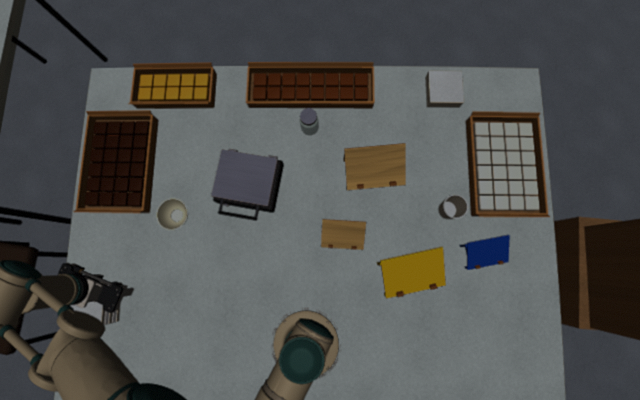

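Candidates for the stand, by top-view pixel:
- Wooden, (375,166): the larger one, so this is my choice.
- Wooden, (343,234): smaller.
- Yellow, (412,273): leave.
- Blue, (487,252): leave.

The waffle maker's lid is at (248,180), with the handle at about (238,212), and there's no look-alike for it. Next I fit the poses and check them in a close crop.

```bash
cat > fit.py <<'E'
from h import *
from scipy.optimize import minimize
def T(p,yaw): return R.from_euler('z',yaw).as_matrix(),np.array(p)
def box(x,y,z): return np.array([[a,b,c] for a in x for b in y for c in z])
def lidpts(q):
    M,t=T([q[0],q[1],.06],q[2]); return [box((-.16,0),(-.095,.095),(0,.045))@M.T+t]
def rampM(q): return R.from_euler('z',q[2]).as_matrix()@R.from_euler('y',-.56).as_matrix()
def ramppts(q):
    return [box((-.05,.095),(-.1,.1),(0,-.012))@rampM(q).T+np.array([q[0],q[1],.06])]
def sil(cam,groups,S=4):
    im=np.zeros((400*S,640*S),np.uint8)
    for g in groups:
        uv=np.array([proj(cam,p) for p in g]); h=cv2.convexHull(((uv+.5)*S).astype(np.int32)); cv2.fillConvexPoly(im,h,1)
    return cv2.resize(im.astype(np.float32),(640,400),interpolation=cv2.INTER_AREA)
def fit(pts,q0,masks):
    def cost(q):
        s=0
        for c,m in masks.items():
            a=sil(c,pts(q)); s-=np.minimum(a,m).sum()/np.maximum(a,m).sum()
        return s
    r=minimize(cost,q0,method="Nelder-Mead",options=dict(initial_simplex=np.array(q0)+np.array([[0,0,0],[.02,0,0],[0,.02,0],[0,0,.15]]),xatol=2e-4,fatol=1e-4))
    return r.x,r.fun
E
cat > m1.py <<'E'
from fit import *
im=optics.snapshot("top"); optics.snapshot("scene")
def near(c,n,uv):
    return min(models.masks_of(c,n),key=lambda d:np.hypot(*(np.array(d["uv"])-uv)))["region"].astype(np.float32)
ml={"top":near("top","lid",(248,180)),"scene":near("scene","lid",(396,212))}
mr={"top":near("top","ramp",(375,166))}
for k,v in {**ml}.items(): print(k,v.sum())
print(atz("top",(248,180),.1),atz("top",(375,166),.07),atz("top",(238,212),.085))
p=atz("top",(248,150),.06); 
ql,fl=fit(lidpts,[p[0],p[1],.1],{"top":ml["top"]}); print("lid",ql,fl)
ql2,fl2=fit(lidpts,[p[0],p[1],.1],ml); print("lid both",ql2,fl2)
p=atz("top",(375,170),.06)
qr,fr=fit(ramppts,[p[0],p[1],0],mr); print("ramp",qr,fr)
np.save("q.npy",[ql,qr])
big=cv2.resize(im[90:260,190:430],None,fx=3.3,fy=3.3,interpolation=cv2.INTER_CUBIC)
def line(P,col):
    u=np.array([proj("top",x) for x in P]); u=((u+.5-[190,90])*3.3*16).astype(np.int32); cv2.polylines(big,[u],True,col,1,cv2.LINE_AA,4)
def L(q,x):M,t=T([q[0],q[1],.06],q[2]);return np.array(x)@M.T+t
line(L(ql,[[-.16,-.095,.045],[0,-.095,.045],[0,.095,.045],[-.16,.095,.045]]),(255,0,0))
line(L(ql,[[-.205,-.06,.025],[-.205,.06,.025]]),(0,255,0))
for P in ([[-.05,-.1,0],[.095,-.1,0],[.095,.1,0],[-.05,.1,0]],[[-.03,-.066,0],[-.03,-.044,0]],[[-.03,.066,0],[-.03,.044,0]]):
    line(np.array(P)@rampM(qr).T+[qr[0],qr[1],.06],(255,0,0))
save("c1.png",big)
for n,uv in(("jar",(305,120)),("cup",(454,207)),("bowl",(171,216))): print(n,atz("top",uv,.05))
E
python3 m1.py
```

```text
top 3283.0
scene 2611.0
[0.52582714 0.19206362 0.1       ] [ 0.58314312 -0.22286506  0.07      ] [0.42283249 0.223258   0.085     ]
lid [ 0.613262    0.19106318 -0.16913658] -0.8921544551849365
lid both [ 0.61301962  0.19238194 -0.15766183] -1.7999310493469238
ramp [ 0.55958482 -0.22580231  0.10011002] -0.9738944172859192
jar [0.75049761 0.01437181 0.05      ]
cup [ 0.45093838 -0.48575906  0.05      ]
bowl [0.41096565 0.45926657 0.05      ]
```

View pics/c1.png

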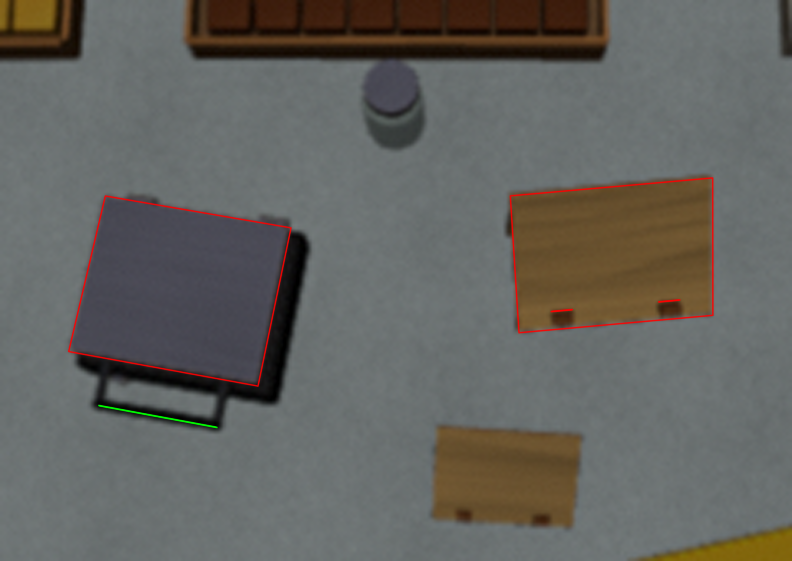

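The overlay matches the lid edges, the handle bar (green) and the chosen stand's board and stop faces. The stand at crop (612,255), which is image (375,166), is clearly larger than the wooden one at crop (508,477). Starting to move.

```bash
cat >> h.py <<'E'
def down(yaw): return R.from_euler('xyz',[np.pi,0,yaw])
def to(p,rot,start=None):
    s=start or readout.observe(); p0=np.array(s["position"]); r0=R.from_euler('xyz',s["orientation"])
    return np.round(np.r_[r0.inv().apply(np.array(p)-p0),(r0.inv()*rot).as_rotvec()],3).tolist()
E
python3 - <<'E'
from h import *
print(to([.411,.2255,.2],down(1.402)))
E
```

```text
[-0.312, -0.225, 0.016, 0.0, -0.0, 1.398]
```

Emit:
jog_arm(
  plan=[-0.312,-0.225,0.016,0,0,1.398,0.35,-0.312,-0.225,0.016,0,0,1.398,0.35,-0.312,-0.225,0.016,0,0,1.398,0.35,-0.312,-0.225,0.016,0,0,1.398,0.35,-0.312,-0.225,0.016,0,0,1.398,0.35,-0.312,-0.225,0.016,0,0,1.398,0.35,-0.312,-0.225,0.016,0,0,1.398,0.35,-0.312,-0.225,0.016,0,0,1.398,0.35],
  newtons=20,
)

```text
clock: 1.95
position: [0.4122, 0.2238, 0.2005]
orientation: [3.141, -0.0, 1.395]
ft_force: [0.2, -0.2, 1.1]
opening: 0.0325
gripper_force: 0.0
```

Run:
```python
from h import *
s=readout.observe(); print(s["clock"],s["position"],s["orientation"],s["joint_positions"])
im=optics.snapshot("wrist"); save("w1.png",im)
print([(d["uv"],d["confidence"]) for d in models.look_for("wrist","lid_handle")])
print(to([.411,.2255,.077],down(1.402)), proj("wrist",[.411,.2255,.085]))
```

```text
1.95 [0.41219477 0.22381023 0.20048306] [ 3.14140700e+00 -2.09661179e-05  1.39517800e+00] [ 3.48984584e-01  1.26034059e-01  1.74356977e+00 -7.83183369e-05
  1.27181763e+00  5.24625974e-01]
[([458.1, 176.3], 0.81)]
[0.001, -0.001, 0.124, 0.0, -0.0, -0.001] [319.20489617 200.09508208]
```

View pics/w1.png

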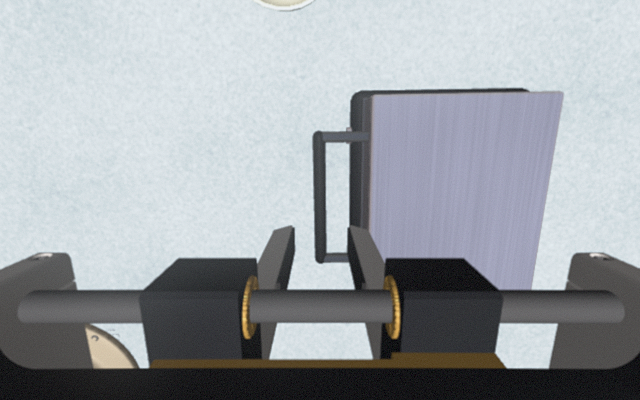

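The wrist view shows the bar at column 320, rows 135–260. The predicted middle is (319,200), so the fit holds. Descending and gripping.

Emit:
jog_arm(
  plan=[0.001,-0.001,0.06,0,0,0,0.35,0.001,-0.001,0.1,0,0,0,0.35,0.001,-0.001,0.124,0,0,0,0.35,0.001,-0.001,0.124,0,0,0,0.35,0.001,-0.001,0.124,0,0,0,0,0.001,-0.001,0.124,0,0,0,0,0.001,-0.001,0.124,0,0,0,0,0.001,-0.001,0.124,0,0,0,0],
  newtons=20,
)

```text
clock: 3.05
position: [0.4116, 0.2268, 0.0776]
orientation: [3.139, -0.002, 1.402]
ft_force: [-0.6, 0.5, 5.4]
opening: 0.0112
gripper_force: 20.0
```

Run:
```python
from h import *
q,_=np.load("q.npy"); M=R.from_euler('z',q[2])
s=readout.observe(); print(s["position"],s["orientation"],s["ft_force"],s["opening"])
for th in [.0,.1,.25,.4,.55,.7,.85,1.0,1.15,1.3,1.45,1.6,1.7,1.8]:
    f=th+.121; g=np.array([q[0],q[1],.06])+M.apply([-.207*np.cos(f),0,.207*np.sin(f)])
    print(th,to(g-[0,0,.008],down(1.402)))
```

```text
[0.41160872 0.22675633 0.07760111] [ 3.13896185e+00 -1.53025904e-03  1.40200720e+00] [-0.58370994  0.46230573  5.38380985] 0.011245567803201758
0.0 [-0.001, -0.001, 0.001, 0.003, -0.002, 0.0]
0.1 [-0.001, 0.003, -0.02, 0.003, -0.002, 0.0]
0.25 [-0.001, 0.012, -0.049, 0.003, -0.002, 0.0]
0.4 [-0.001, 0.025, -0.077, 0.003, -0.002, 0.0]
0.55 [-0.001, 0.043, -0.103, 0.003, -0.002, 0.0]
0.7 [-0.001, 0.064, -0.126, 0.003, -0.002, 0.0]
0.85 [-0.001, 0.088, -0.145, 0.003, -0.002, 0.0]
1.0 [-0.001, 0.115, -0.161, 0.003, -0.002, 0.0]
1.15 [-0.001, 0.144, -0.172, 0.003, -0.002, 0.0]
1.3 [-0.001, 0.174, -0.179, 0.003, -0.002, 0.0]
1.45 [-0.001, 0.205, -0.181, 0.003, -0.002, 0.0]
1.6 [-0.001, 0.236, -0.178, 0.003, -0.002, 0.0]
1.7 [-0.001, 0.256, -0.174, 0.003, -0.002, 0.0]
1.8 [-0.001, 0.276, -0.168, 0.003, -0.002, 0.0]
```

Emit:
jog_arm(
  plan=[0,0.003,-0.02,0,0,0,0,0,0.007,-0.035,0,0,0,0,0,0.012,-0.049,0,0,0,0,0,0.018,-0.063,0,0,0,0,0,0.025,-0.077,0,0,0,0,0,0.034,-0.09,0,0,0,0,0,0.043,-0.103,0,0,0,0,0,0.053,-0.115,0,0,0,0],
)

```text
clock: 4.05
position: [0.4606, 0.2186, 0.1921]
orientation: [-3.136, -0.002, 1.401]
ft_force: [-3.6, 5.8, 0.7]
opening: 0.0114
gripper_force: 20.0
```

Emit:
jog_arm(
  plan=[0,0.011,-0.011,0,0,0,0,0,0.023,-0.021,0,0,0,0,0,0.035,-0.03,0,0,0,0,0,0.048,-0.038,0,0,0,0,0,0.062,-0.046,0,0,0,0,0,0.076,-0.052,0,0,0,0,0,0.091,-0.057,0,0,0,0,0,0.106,-0.061,0,0,0,0],
)

```text
clock: 5.05
position: [0.5675, 0.2009, 0.2549]
orientation: [3.141, -0.003, 1.402]
ft_force: [-1.4, 4.2, 3.3]
opening: 0.0113
gripper_force: 20.0
```

Emit:
jog_arm(
  plan=[0,0.015,-0.003,0,0,0,0,0,0.031,-0.005,0,0,0,0,0,0.047,-0.005,0,0,0,0,0,0.062,-0.005,0,0,0,0,0,0.077,-0.002,0,0,0,0,0,0.092,0.001,0,0,0,0,0,0.105,0.004,0,0,0,0,0,0.117,0.008,0,0,0,0],
)

```text
clock: 6.05
position: [0.6842, 0.1811, 0.2447]
orientation: [3.14, -0.003, 1.402]
ft_force: [2.3, 5.1, 0.5]
opening: 0.0112
gripper_force: 20.0
```

Emit:
jog_arm(
  plan=[0,0.01,0.004,0,0,0,0,0,0.02,0.009,0,0,0,0,0,0.02,0.009,0,0,0,0.4,0,0.02,0.009,0,0,0,0.4,0,0.02,-0.02,0,0,0,0.4,0,0.02,-0.07,0,0,0,0.4,0,0.02,-0.1,0,0,0,0.4,0,0.02,-0.1,0,0,0,0.4],
)

```text
clock: 7.05
position: [0.7026, 0.1761, 0.3477]
orientation: [3.137, -0.001, 1.401]
ft_force: [0.8, 0.7, -0.4]
opening: 0.038
gripper_force: 0.0
```

Emit:
jog_arm(
  plan=[0,-0.06,0,0,0,0,1,0,-0.12,0,0,0,0,1,0,-0.17,0,0,0,0,1,0,-0.17,0.04,0,0,0,1,0,-0.17,0.1,0,0,0,1,0,-0.17,0.1,0,0,0,1,0,-0.17,0.1,0,0,0,1,0,-0.17,0.1,0,0,0,1],
)

```text
clock: 8.05
position: [0.5368, 0.2055, 0.2472]
orientation: [3.137, -0.002, 1.402]
ft_force: [1.1, -0.0, -0.4]
opening: 0.0938
gripper_force: 0.0
```

Run:
```python
from h import *
s=readout.observe(); print(s["clock"],s["position"],s["orientation"],s["ft_force"])
w=optics.snapshot("wrist");t=optics.snapshot("top");c=optics.snapshot("scene")
save("m2.png",np.vstack([cv2.resize(w,(640,400))[:, :],cv2.resize(np.hstack([t[100:300,140:440],c[130:330,250:550]]),(640,213))])[:600])
for cam in("wrist","top"):
  for d in models.masks_of(cam,"waffle_center"):
    m=d["region"].astype(np.uint8); r=cv2.minAreaRect(np.argwhere(m)[:,::-1].astype(np.float32))
    P=[atz(cam,u,.086)for u in cv2.boxPoints(r)]
    print(cam,d["uv"],d["confidence"],m.sum(),np.round(P,3).tolist())
```

```text
8.05 [0.53679094 0.20554906 0.24722559] [ 3.13663773e+00 -2.14172243e-03  1.40161889e+00] [ 1.06477557 -0.00703669 -0.40000437]
wrist [317.3, 185.8] 0.58 6100 [[0.508, 0.273, 0.086], [0.568, 0.269, 0.086], [0.561, 0.14, 0.086], [0.495, 0.145, 0.086]]
wrist [437.3, 173.6] 0.55 48937 [[0.471, 0.315, 0.086], [0.872, 0.263, 0.086], [0.899, 0.033, 0.086], [0.428, 0.09, 0.086]]
top [248.3, 176.6] 0.83 624 [[0.505, 0.258, 0.086], [0.568, 0.256, 0.086], [0.559, 0.138, 0.086], [0.496, 0.14, 0.086]]
```

View pics/m2.png

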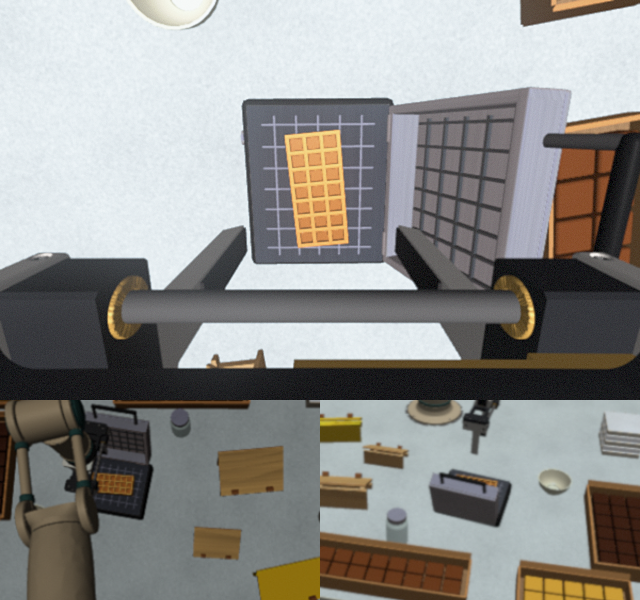

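The lid is open, leaning back. The waffle in the wrist view spans (286,135)–(348,246), with all of it visible.

Run:
```python
from fit import *
def wp(q): return [box((-.03,.03),(-.065,.065),(.06,.086))@R.from_euler('z',q[2]).as_matrix().T+[q[0],q[1],0]]
optics.snapshot("wrist")
m={"wrist":min(models.masks_of("wrist","waffle_center"),key=lambda d:d["region"].sum())["region"].astype(np.float32)}
q,f=fit(wp,[.533,.207,-.078],m); print(q,f)
print(to([q[0],q[1],.076],down(np.pi/2+q[2])))
```

```text
Traceback (most recent call last):
ValueError: min() iterable argument is empty
```

Run:
```python
from fit import *
def wp(q): return [box((-.03,.03),(-.065,.065),(.06,.086))@R.from_euler('z',q[2]).as_matrix().T+[q[0],q[1],0]]
for i in range(4):
    optics.snapshot("wrist"); L=models.masks_of("wrist","waffle_center")
    L=[d for d in L if 4000<d["region"].sum()<9000]
    if L: break
q,f=fit(wp,[.533,.207,-.078],{"wrist":L[0]["region"].astype(np.float32)}); print(q,f)
print(to([q[0],q[1],.076],down(np.pi/2+q[2])))
```

```text
[ 0.53459322  0.20616067 -0.07388412] -0.9787020087242126
[0.001, -0.0, 0.169, 0.0, -0.0, -0.095]
```

Emit:
jog_arm(
  plan=[0.001,0,0.05,0,0,-0.095,1,0.001,0,0.1,0,0,-0.095,1,0.001,0,0.14,0,0,-0.095,1,0.001,0,0.165,0,0,-0.095,1,0.001,0,0.172,0,0,-0.095,1,0.001,0,0.172,0,0,-0.095,1,0.001,0,0.172,0,0,-0.095,0.5,0.001,0,0.172,0,0,-0.095,0.5],
  newtons=20,
)

```text
clock: 9.5
position: [0.5355, 0.2063, 0.0732]
orientation: [3.14, -0.001, 1.497]
ft_force: [0.4, -0.6, 1.6]
opening: 0.0772
gripper_force: 0.0
```

Emit:
jog_arm(
  plan=[0,0,0,0,0,0,0.4,0,0,0,0,0,0,0.4,0,0,0,0,0,0,0.4,0,0,-0.02,0,0,0,0.4,0,0,-0.06,0,0,0,0.4,0,0,-0.11,0,0,0,0.4,0,0,-0.15,0,0,0,0.4,0,0,-0.15,0,0,0,0.4],
)

```text
clock: 10.5
position: [0.5368, 0.2067, 0.2257]
orientation: [3.135, -0.002, 1.497]
ft_force: [-0.6, 0.5, -1.1]
opening: 0.0598
gripper_force: 20.0
```

Run:
```python
from fit import *
_,q=np.load("q.npy"); s=readout.observe(); print(s["position"],s["orientation"],s["opening"],s["ft_force"])
M=rampM(q); o=np.array([q[0],q[1],.06])
rot=R.from_matrix(np.column_stack([M@[0,1,0],M@[1,0,0],M@[0,0,-1]])); print(rot.as_euler('xyz'))
for h in (.12,.0145): print(to(o+M@[0,0,h],rot))
print(to([s["position"][0]-.05,0,.27],down(1.57)))
save("w3.png",optics.snapshot("wrist"))
```

```text
[0.53679239 0.20665864 0.22567853] [ 3.13468680e+00 -2.34109082e-03  1.49682152e+00] 0.05981838991954523 [-0.55487769  0.54640703 -1.0561297 ]
[2.58159265 0.         1.67090635]
[-0.441, -0.009, 0.063, -0.551, 0.047, -0.17]
[-0.431, 0.046, 0.153, -0.551, 0.047, -0.17]
[-0.21, -0.034, -0.045, 0.007, -0.002, -0.073]
```

View pics/w3.png

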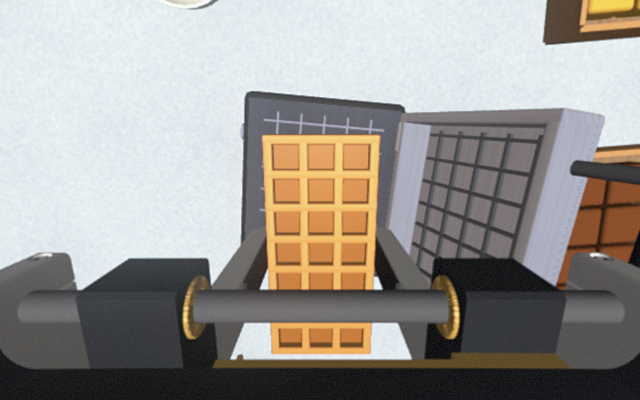

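The waffle is held square in the jaws, with its far edge at (263–380,136). Moving to hover over the stand, tilted to match it.

Run:
```python
from h import *
s=readout.observe(); r=R.from_euler('xyz',s["orientation"]);p=np.array(s["position"])
n=r.as_matrix()[:,2]
for u in((263,136),(380,136)):
    o,v=ray("wrist",u); P0=p-.0128*n; t=((P0-o)@n)/(v@n); print(r.inv().apply(o+t*v-p))
```

```text
[ 0.06417879 -0.02833128 -0.0128    ]
[ 0.06423578  0.03044386 -0.0128    ]
```

Emit:
jog_arm(
  plan=[-0.06,0,0,0,0,0,0.4,-0.12,-0.002,0.01,-0.1,0.01,-0.03,0.4,-0.18,-0.004,0.02,-0.2,0.02,-0.06,0.4,-0.24,-0.006,0.03,-0.3,0.03,-0.09,0.4,-0.3,-0.008,0.04,-0.4,0.035,-0.12,0.4,-0.36,-0.009,0.05,-0.5,0.04,-0.15,0.4,-0.41,-0.009,0.06,-0.551,0.047,-0.17,0.4,-0.441,-0.009,0.063,-0.551,0.047,-0.17,0.4],
)

```text
clock: 11.55
position: [0.4917, -0.2202, 0.158]
orientation: [2.591, -0.003, 1.671]
ft_force: [0.7, 0.2, -1.8]
opening: 0.0597
gripper_force: 20.0
```

```bash
cat > rp.py <<'E'
from fit import *
_,q=np.load("q.npy"); M=rampM(q); o=np.array([q[0],q[1],.06])
rot=R.from_matrix(np.column_stack([M@[0,1,0],M@[1,0,0],M@[0,0,-1]]))
def rep():
    s=readout.observe(); r=R.from_euler('xyz',s["orientation"])
    print(s["clock"],"TCP in ramp",np.round(M.T@(s["position"]-o),4),"roterr",np.round((rot.inv()*r).as_rotvec(),4),"F ramp",np.round(M.T@s["ft_force"],1),s["opening"])
E
python3 - <<'E'
from rp import *
rep()
im=optics.snapshot("wrist")
for P in ([[-.05,-.1,0],[.095,-.1,0],[.095,.1,0],[-.05,.1,0]],[[-.03,-.066,.016],[-.03,-.044,.016]],[[-.03,.066,.016],[-.03,.044,.016]]):
    u=np.array([proj("wrist",x) for x in np.array(P)@M.T+o]); cv2.polylines(im,[(u*16).astype(np.int32)],True,(255,0,0),1,cv2.LINE_AA,4)
save("w4.png",im)
E
```

```text
11.55 TCP in ramp [-0.0047  0.0124  0.1186] roterr [0.0096 0.0029 0.0012] F ramp [-0.4  0.1 -1.9] 0.05970676178979949
```

View pics/w4.png

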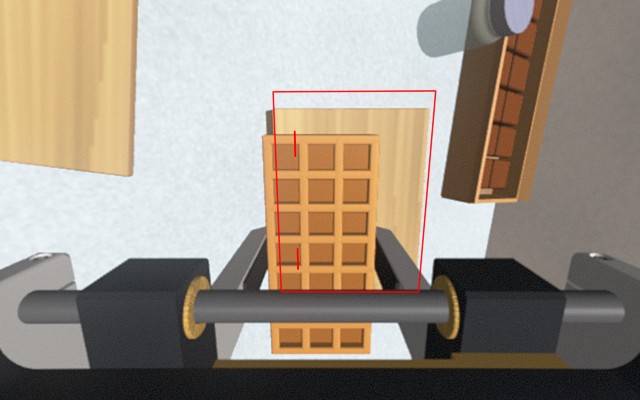

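The overlay is offset because the arm was still settling when the picture was taken. Repeating now that it's at rest.

Run:
```python
from rp import *
optics.snapshot("wrist"); optics.snapshot("wrist"); rep()
im=optics.snapshot("wrist")
for P in ([[-.05,-.1,0],[.095,-.1,0],[.095,.1,0],[-.05,.1,0]],[[-.03,-.066,.016],[-.03,-.044,.016]],[[-.03,.066,.016],[-.03,.044,.016]]):
    u=np.array([proj("wrist",x) for x in np.array(P)@M.T+o]); cv2.polylines(im,[(u*16).astype(np.int32)],True,(255,0,0),1,cv2.LINE_AA,4)
save("w5.png",cv2.resize(im[60:310,220:470],None,fx=2.4,fy=2.4))
```

```text
11.7 TCP in ramp [-0.0047  0.0084  0.1185] roterr [ 0.0114 -0.0015  0.0077] F ramp [-1.   1.1 -1. ] 0.059910278609688755
```

View pics/w5.png

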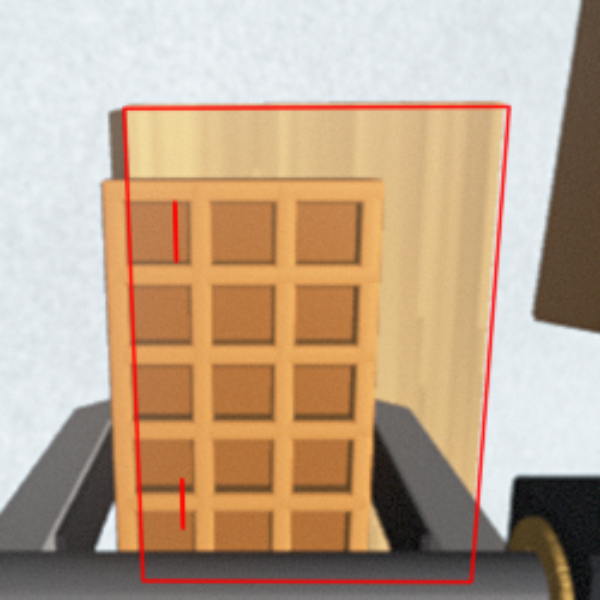

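Run:
```python
from rp import *
rep()
for x,h in ((.006,.04),(.006,.018)): print(to(o+M@[x,.001,h],rot))
```

```text
11.75 TCP in ramp [-0.0041  0.0108  0.1185] roterr [0.0113 0.0012 0.0049] F ramp [-1.1 -0.6 -0.7] 0.06015622540654534
[-0.01, 0.011, 0.078, -0.011, -0.001, -0.005]
[-0.01, 0.011, 0.1, -0.011, -0.001, -0.005]
```

Emit:
jog_arm(
  plan=[-0.01,0.011,0.02,-0.011,0,-0.004,0.4,-0.01,0.011,0.04,-0.011,0,-0.004,0.4,-0.01,0.011,0.055,-0.011,0,-0.004,0.4,-0.01,0.011,0.07,-0.011,0,-0.004,0.4,-0.01,0.011,0.08,-0.011,0,-0.004,0.4,-0.01,0.011,0.09,-0.011,0,-0.004,0.4,-0.01,0.011,0.098,-0.011,0,-0.004,0.4,-0.01,0.011,0.098,-0.011,0,-0.004,0.4],
)

```text
clock: 12.75
position: [0.5559, -0.2251, 0.0827]
orientation: [2.579, 0.003, 1.674]
ft_force: [0.6, 0.0, -0.8]
opening: 0.0596
gripper_force: 20.0
```

Run:
```python
from rp import *
for i in range(4): rep(); optics.snapshot("wrist")
```

```text
12.75 TCP in ramp [0.009  0.001  0.0212] roterr [-0.0029 -0.0003 -0.0043] F ramp [ 0.1 -0.  -1. ] 0.05961574811896988
12.8 TCP in ramp [0.0091 0.0009 0.0215] roterr [-0.0032 -0.0007 -0.0043] F ramp [-0.5 -0.3 -0.5] 0.05996878570093817
12.85 TCP in ramp [0.0093 0.0008 0.0217] roterr [-0.0035 -0.0011 -0.0045] F ramp [ 0.2 -0.5 -1. ] 0.059671998740311864
12.9 TCP in ramp [0.0094 0.0007 0.0219] roterr [-0.0037 -0.0013 -0.0046] F ramp [-0.2  0.  -0.6] 0.0602334468536414
```

Emit:
jog_arm(
  plan=[0,-0.001,0.002,0.003,0,0.004,0.4,0,-0.001,0.004,0.003,0,0.004,0.4,0,-0.001,0.005,0.003,0,0.004,0.4,0,-0.001,0.006,0.003,0,0.004,0.4,0,-0.001,0.007,0.003,0,0.004,0.4,0,-0.001,0.008,0.003,0,0.004,0.4,0,-0.001,0.0085,0.003,0,0.004,0.4,0,-0.001,0.0085,0.003,0,0.004,0.4],
)

```text
clock: 13.95
position: [0.5594, -0.2249, 0.0756]
orientation: [2.581, 0.001, 1.671]
ft_force: [-2.4, -0.3, -0.2]
opening: 0.0598
gripper_force: 20.0
```

Run:
```python
from rp import *
for i in range(3): rep(); optics.snapshot("wrist")
```

```text
13.95 TCP in ramp [0.0082 0.0009 0.0133] roterr [-0.0004 -0.0009 -0.0008] F ramp [-2.2 -0.   1.1] 0.05975336907431703
14.0 TCP in ramp [0.0082 0.001  0.0132] roterr [-0.0004 -0.0008 -0.0008] F ramp [-0.4 -0.5  1.6] 0.0595072048432458
14.05 TCP in ramp [0.0082 0.001  0.0133] roterr [-0.0004 -0.0009 -0.0007] F ramp [-1.1  0.3  3. ] 0.05992871040997637
```

Light contact with the board. Sliding down to the stops.

Emit:
jog_arm(
  plan=[0,-0.002,0,0,0,0,0.4,0,-0.004,0,0,0,0,0.4,0,-0.005,0,0,0,0,0.4,0,-0.006,0,0,0,0,0.4,0,-0.007,0,0,0,0,0.4,0,-0.008,0,0,0,0,0.4,0,-0.0085,0,0,0,0,0.4,0,-0.0085,0,0,0,0,0.4],
)

```text
clock: 15.1
position: [0.5524, -0.2258, 0.0712]
orientation: [2.581, 0.001, 1.671]
ft_force: [-1.0, -0.9, 5.0]
opening: 0.0604
gripper_force: 20.0
```

Run:
```python
from rp import *
for i in range(3): rep(); optics.snapshot("wrist")
```

```text
15.1 TCP in ramp [-0.0001  0.0007  0.0132] roterr [-0.0007 -0.0013 -0.0006] F ramp [ 1.7 -0.8  4.8] 0.06035628744876628
15.15 TCP in ramp [-0.0001  0.0007  0.0133] roterr [-0.0007 -0.0012 -0.0006] F ramp [1.2 0.4 4.3] 0.060134127928348345
15.2 TCP in ramp [-0.0001  0.0007  0.0133] roterr [-0.0007 -0.0013 -0.0006] F ramp [1.1 0.4 4.3] 0.05994948901636667
```

Emit:
jog_arm(
  plan=[0,-0.0005,0,0,0,0,0.4,0,-0.001,0,0,0,0,0.4,0,-0.0015,0,0,0,0,0.4,0,-0.002,0,0,0,0,0.4,0,-0.002,0,0,0,0,0.4,0,-0.0025,0,0,0,0,0.4,0,-0.0025,0,0,0,0,0.4,0,-0.0025,0,0,0,0,0.4],
)

```text
clock: 16.25
position: [0.5517, -0.2259, 0.0708]
orientation: [2.578, 0.001, 1.671]
ft_force: [3.2, 0.7, 6.8]
opening: 0.0597
gripper_force: 20.0
```

Run:
```python
from rp import *
for i in range(3): rep(); optics.snapshot("wrist")
```

```text
16.25 TCP in ramp [-0.0009  0.0007  0.0133] roterr [-0.0031 -0.0008 -0.0001] F ramp [6.4 0.4 4. ] 0.05971041129864751
16.3 TCP in ramp [-0.0009  0.0007  0.0133] roterr [-0.0031 -0.0008 -0.0001] F ramp [6.5 1.4 2.7] 0.05978865087916675
16.35 TCP in ramp [-0.0009  0.0007  0.0133] roterr [-0.0031 -0.0008 -0.0001] F ramp [5.9 0.1 3. ] 0.06013882804778593
```

The waffle is on the stops: 6 N of resistance along the slope. Easing off, opening and backing out square to the board.

Emit:
jog_arm(
  plan=[0,0.001,0,0,0,0,0.4,0,0.001,0,0,0,0,0.7,0,0.001,0,0,0,0,0.85,0,0.001,0,0,0,0,0.85,0,0.001,0,0,0,0,0.85,0,0.001,-0.02,0,0,0,0.85,0,0.001,-0.06,0,0,0,0.85,0,0.001,-0.12,0,0,0,0.85],
)

```text
clock: 17.4
position: [0.4865, -0.2313, 0.1714]
orientation: [2.584, -0.002, 1.672]
ft_force: [0.8, -0.8, 1.1]
opening: 0.0799
gripper_force: 0.0
```

Emit:
jog_arm(
  plan=[0,0,-0.05,0,0,0,0.85,-0.03,0,-0.08,0,0,0,0.85,-0.06,0,-0.08,0,0,0,0.85,-0.06,0,-0.08,0,0,0,0.85,-0.06,0,-0.08,0,0,0,0.85,-0.06,0,-0.08,0,0,0,0.85,-0.06,0,-0.08,0,0,0,0.85,-0.06,0,-0.08,0,0,0,0.85],
)

```text
clock: 18.4
position: [0.4513, -0.2953, 0.2396]
orientation: [2.581, 0.001, 1.672]
ft_force: [0.3, 0.1, 0.5]
opening: 0.0795
gripper_force: 0.0
```

Run:
```python
from rp import *
rep()
for i in range(2): w=optics.snapshot("wrist")
def wp(q): return [box((q[0]-.03,q[0]+.03),(q[1]-.065,q[1]+.065),(0,.026))@M.T+o] if abs(q[2])<1e-9 else [(box((-.03,.03),(-.065,.065),(0,.026))@R.from_euler('z',q[2]).as_matrix().T+[q[0],q[1],0])@M.T+o]
for d in models.masks_of("wrist","waffle_center"):
    if d["confidence"]>.4:
        a=d["region"].sum(); print(a,d["confidence"])
        if 2000<a<20000: print(fit(wp,[0,0,.001],{"wrist":d["region"].astype(np.float32)}))
t=optics.snapshot("top")
save("f.png",np.vstack([w,cv2.resize(t[100:220,190:430],None,fx=1.6,fy=1.6) if 0 else np.hstack([t[100:290,190:430],optics.snapshot("scene")[100:290,180:580]])]))
```

```text
18.4 TCP in ramp [-0.0017 -0.0583  0.2131] roterr [-0.0003 -0.0003 -0.001 ] F ramp [0.5 0.  0.3] 0.07954762353148673
5896 0.78
(array([-0.00116719,  0.00026621,  0.00220836]), np.float64(-0.9694196581840515))
```

View pics/f.png

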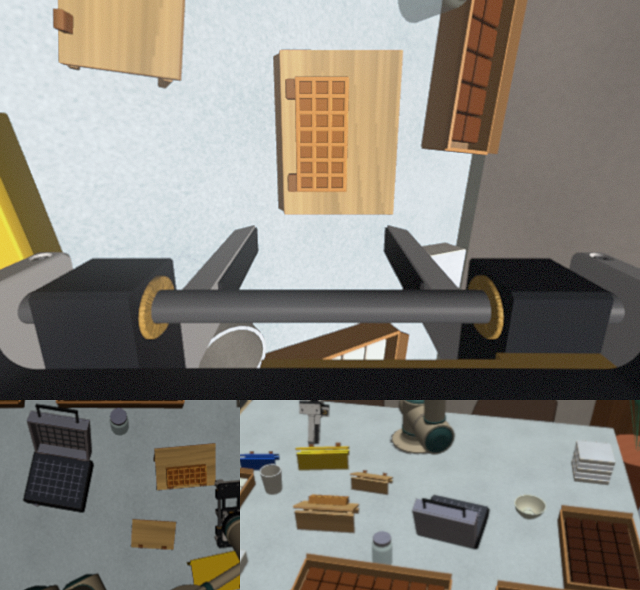

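The waffle lies flat with its long edge against both stops, at (292,88) and (293,183), centred to under 1 mm. The lid is still open, the bystanders haven't moved, and the gripper is clear.

```bash
python3 -c "
from cell import workorder
print(workorder.sign_off())"
```

```text
the job is handed in; nothing more can be done
None
```

The job is handed in at about 19 s of the 64 s allowed: the lid is open and leaning back, the waffle lies flat and centred on the larger wooden stand against both stops, and the jar, bowl and cup were not touched.

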